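Shake the last wedge out of the slotted box

ROBOT

A 6-joint arm with a two-finger parallel gripper is mounted at the origin on the work surface. World frame = base frame: x ahead of the robot, y to its left, z up, the work surface at z = 0. Lengths are in m, angles in rad, forces in N, time in s.
With the tool pointing down it reaches from about 0.4 to 0.825 m from the base axis. Payload 7 kg.
Tool frame: the origin (TCP) lies on the centre line of the jaws, within the pads' length; the fingertips stand 25 mm ahead of it and the grasp point (between the pads) lies 6 mm ahead of it; z points along the fingers, y is the line along which they close (so a half turn about z gives the same grasp; the last joint's range is limited). The gripper opens to 88 mm and grips with 3 to 60 N. Pads are 19 mm wide; open, the fingers measure 130 mm over their backs; the gripper's body (78 mm by 193 mm) begins 47 mm behind the grasp point.
Start: joints at [1.542, 0.359, 0.012, 0, -1.224, -0.288], TCP at [0.21, 0.641, 0.252] pointing down, gripper open.
Joint ranges: [-3.07, 3.07], [-1.43, 2.12], [-1.02, 1.25], [-3.03, 1.67], [-3.05, -0], [-3.03, 3.03]. Speed limits (rad/s): [2.39, 2.39, 3.01, 3.14, 3.14, 3.14].

INTERFACE

Orientations are given as [roll, pitch, yaw] about the fixed x, y, z axes, in that order (R = Rz(yaw) Ry(pitch) Rx(roll)).
In Python, from station import readout, vision, arm gives the robot as it stands. The module is installed in compiled form; this text tells all that it offers.
- The arm moves only by the tool carry_out, never from a script. Its argument "commands" is a list of rows, each an object with "dp": the shift along the tool's x, y, z in m, a list of three; "rotation": the turn, a rotation vector about the tool's x, y, z in degrees, a list of three. In form: [{"dp": [dx, dy, dz], "rotation": [wx, wy, wz]}, ...]. A call has 1 to 8 rows; each row shifts and turns the commanded pose from where the row before left it, along the tool's axes as they then stand; what a row does not reach is not made up. A row lasts 1/8 s, in which the tool goes at most 62.5 mm and 10.7 degrees, less where a joint would pass 70% of its speed; a pose out of reach is approached as far as the arm can. A call with a gripper value outside its range is refused whole. "grip" is the finger opening in m, from 0 to 0.0876, set as the call begins (left out, the last holds). The fingers move at their own pace and stop on an object; "force" is the grip in N (left out, the last holds). Time passes only in rows, so rows that do not move let the fingers close. It gives the time, the measured TCP pose, the force, the opening and the grip force at its end, in the units of the state.
- readout.get_state(): the state, without advancing time (a new reading comes with each control period).
- vision.grab_frame(name): name is "scene" or "side" or "wrist"; returns (picture, depth): 400x640x3 uint8, red, green, blue; 400x640 float32, m along the optical axis (not along the pixel's ray), 0 where there is no reading.
- vision.calibration(name): a dict with "fovy" (degrees; the focal length in pixels is half the picture's height over the tangent of half this angle, whatever the lens; pixels are square), "cx", "cy" (the principal point, pixels), "origin" and "attitude" of the camera in the world; the wrist camera has in their place "mount" (4x4, takes a point from camera to tool coordinates, whose origin is the TCP and whose axes are the flange's). Camera axes: x right, y down, z forward; pixel columns grow to the right and rows downward; lengths in m; the calibration is good to about 2 mm. A picture is of the moment at which its call begins: read the wrist's pose just before it. calibration takes no time and is no camera call.
- arm.job_done(): hands the job in; it is judged then, once.
Trained networks look in the newest picture that a camera, given by its name, has taken for a name from the list of things; names that differ only in an ending like _2 or _b are one class to them, and where a whole thing is asked for, a point or a joint stands for the part that bears it (a point fixed in the world has none). Each returns a list of dicts, best first, with "score" (0 to 1); they miss things now and then, are a little off and sometimes report something else, mostly with a low value. They report only what shows in the picture. A call takes as long as a camera call.
- vision.trace(label, camera): "pixels" (400x640 bool, what is visible of it) and "position" ([row, column] in pixels, amid what is visible of it).
The state is a dict: "t": time; "q": joint angles; "qd": joint speeds; "joint_efforts": joint torques, N m; "eef_pos": TCP position; "ee_rot": TCP orientation; "force": force on the tool from outside, world axes, zero at the start; "moment": the same for the moment, N m; "width": finger opening in m; "gripper_force": force on a finger pad.
Only numpy, scipy, OpenCV 4.12 (cv2) and the standard library are available. Lean on these libraries where they do the work, as an engineer would, in place of code of your own. Each camera call takes 0.05 s, during which the arm holds its last target. There are 200 camera calls.

TASK

A tile-levelling wedge is left inside the blue box with the slot in its white top. Turn the box upside down in two moves: tip it over, stand it let go on the bench on an end or side with the wedge still inside, then take a fresh hold, turn it slot-down over the red tray and shake it until the wedge drops through into the tray. Then set the box down on the bench clear of the tray, any way up, without shoving the tray, mallet, tile, trowel or tapping block about.

Things in the scene. Friction and masses are not known exactly. Their poses are not given: they have to be found in the camera images.
- wedge_box: Closed box, blue plastic with a white top: 90 (its x) x 64 (its y) x 50 (its z) mm, walls 4 mm, inside 82 x 56 x 42, about 0.16 kg. Origin at the centre of the underside, z up through the top. Starts upright on the bench, slot up. Grip it across the 64 mm (along its y) with 40 to 60 N; it cannot be crushed.
- slot (a point): Centre of the slot in the white top, 50 mm above the box's origin along its z. The slot is open, 82 mm long along the box's x and 22 mm wide. The wedge falls out reliably only if the slot faces within about 15 degrees of straight down; if the box leans more along its x, the wedge may jam against an end wall.
- box_centre (a point): Centre of the blue box, 25 mm above its origin along its z. Standing on its 64 x 50 end it is 45 mm above the bench, lying on its 90 x 50 side 32 mm, upright or upside down 25 mm.
- wedge: Orange smooth plastic levelling wedge loose inside the box, 60 (x) x 26 (y) mm, 4 mm thick rising to about 10 mm, 0.03 kg. Origin at the centre of its flat underside. Starts flat on the box floor along the box's x, near the box's +y side wall. Flat it is wider than the slot: it drops out only edge first.
- wedge_centre (a point): Centre of the wedge, 5 mm above its origin. In the upturned box the wedge lies flat beside the slot and stays there (friction 0.35) until the box is moved sideways along the box's y: strokes of 50 mm at about 2 per second, or rocking it about its x by 25 degrees to either side, slide the wedge over the slot and it tips through.
- tray: Open red plastic tool tray, 160 (x) x 220 (y) x 45 (z) mm, walls and floor 4 mm, 0.5 kg, empty, loose on the bench. Origin at the centre of its underside, z up. Box and tray stand one to the left and the other to the right, either way round.
- mallet: Bystander: black rubber mallet lying on the bench, head a cylinder 60 mm dia. x 100, beech handle; 275 mm long. Origin on the bench along the handle.
- cream_tile: Bystander: cream ceramic tile lying flat, 150 x 150 x 9 mm, origin at the centre of the underside.
- trowel: Bystander: stainless margin trowel lying flat, 270 mm long along its x, 28 mm high, origin near its middle on the bench.
- tapping_block: Bystander: beech tapping block, 160 (x) x 44 x 28 mm high, between box and tray, origin at the centre of the underside.

How it is judged:
On the way, in this order (a step that is already met when the one before it is completed fails the run):
1. the box, tipped over, stands let go on the bench on an end or a side, the wedge still inside (angle between wedge_box's own z axis and vertical between 1.4 and 1.74 rad and contact force between the fingers and wedge_box below 0.1 N and height (world z) of box_centre below 0.052 m and distance between wedge_centre and box_centre below 0.05 m), for 0.2 s.
2. with the box held up slot-down over the tray, the wedge has dropped into the tray (x of wedge_centre in the frame of tray between -0.078 and 0.078 m and y of wedge_centre in the frame of tray between -0.108 and 0.108 m and z of wedge_centre in the frame of tray below 0.045 m and angle between wedge_box's own z axis and vertical above 2.2 rad and height (world z) of box_centre above 0.06 m and horizontal distance between box_centre and tray below 0.2 m), for 0.1 s.
At the end, for the whole second after the job is handed in: The wedge lies at rest within the tray's walls; the box is at rest on the bench on any face (its centre less than 52 mm up), not touching the tray and its centre more than 110 mm from the tray's centre (x of wedge_centre in the frame of tray between -0.078 and 0.078 m and y of wedge_centre in the frame of tray between -0.108 and 0.108 m and z of wedge_centre in the frame of tray below 0.045 m and linear speed of each of wedge, wedge_box below 0.03 m/s and height (world z) of box_centre below 0.052 m and horizontal distance between box_centre and tray above 0.11 m and contact force between wedge_box and tray below 0.1 N).
It fails at once if a bystander (mallet, cream tile, trowel or tapping block) moved more than 40 mm (distance of any of mallet, cream_tile, trowel, tapping_block from where it was at the start of the episode above 0.04 m).
It fails at once if the tray moved more than 60 mm (distance of tray from where it was at the start of the episode above 0.06 m).
It also fails if it takes over 54 s, if anything falls off the work surface, if the arm or the gripper's body presses on something with over 40 N, if the wrist force passes 120 N, or if a joint passes its speed limit or range.

## Working session

There is one attempt and no reset: what is moved stays moved. The work goes in short steps, Python scripts to look and compute and a tool call to move; the robot and the scene stay as the last step left them, time stands still between calls to the robot, and variables do not carry over. Pictures are saved under pics/ and viewed, at most 10 in all, crops included, and the job is handed in when it is done.

Besides the shell and the picture viewer there is one more tool, called after "Request:" as name([rows], argument=value, ...), one row to a line, values as JSON. carry_out: Moves the arm, as the interface text tells. Its arguments: {"type":"object","properties":{"commands":{"type":"array"},"grip":{"type":"number"},"force":{"type":"number"}},"required":["commands"]}

```bash
mkdir -p pics; cat > h.py <<'E'
import numpy as np, cv2
from scipy.spatial.transform import Rotation as R
from station import readout, vision, arm
def cam(name):
    c=vision.calibration(name); f=200/np.tan(np.radians(c['fovy'])/2)
    if 'mount' in c:
        s=readout.get_state(); T=np.eye(4); T[:3,:3]=rot(s['ee_rot']); T[:3,3]=s['eef_pos']; T=T@np.array(c['mount'])
    else:
        T=np.eye(4); a=np.array(c['attitude']); T[:3,:3]=a if a.shape==(3,3) else rot(a); T[:3,3]=c['origin']
    return f,c['cx'],c['cy'],T
def rot(a):
    a=np.array(a)
    return a if a.shape==(3,3) else R.from_euler('xyz',a).as_matrix()
def grab(name):
    k=cam(name); im,d=vision.grab_frame(name); return im,d,k
def cloud(d,k,mask=None):
    f,cx,cy,T=k; m=(d>0) if mask is None else (d>0)&mask
    v,u=np.nonzero(m); z=d[v,u]; p=np.stack([(u-cx)/f*z,(v-cy)/f*z,z],1)
    return p@T[:3,:3].T+T[:3,3]
def save(n,im): cv2.imwrite('pics/'+n+'.png',im[:,:,::-1])
E
python3 - <<'E'
from h import *
print(vision.calibration('scene'));print(vision.calibration('wrist'))
s=readout.get_state();print(s)
ims=[]
for c in ['scene','side']:
    im,d,k=grab(c); ims.append(im)
    for n in ['wedge_box','tray','mallet','cream_tile','trowel','tapping_block']:
        r=vision.trace(n,c)
        if not r: print(c,n,None);continue
        p=cloud(d,k,r[0]['pixels']); print(c,n,round(r[0]['score'],2),np.round(r[0]['position']),len(p))
        if len(p)==0: continue
        zt=np.percentile(p[:,2],95); q=p[p[:,2]>zt-0.008]
        (a,b),(w,h),an=cv2.minAreaRect(q[:,:2].astype(np.float32))
        print('   top',round(zt,3),'rect',np.round([a,b,w,h],3),round(an,1),'all',np.round(p.min(0),3),np.round(p.max(0),3))
save('a',cv2.resize(np.vstack(ims),(480,600)))
E
```

```text
{'fovy': 42.3274638449233, 'cx': 319.63351992587366, 'cy': 196.90388662819421, 'origin': array([ 1.62933317, -0.10015496,  1.2732716 ]), 'attitude': array([-2.42686877, -0.01750604,  1.48835404])}
{'fovy': 61.14282516516623, 'cx': 317.4734036165803, 'cy': 198.21248672104815, 'mount': array([[-1.00729268e-03, -9.64503108e-01, -2.64069575e-01,
         7.12046464e-02],
       [ 9.99999390e-01, -1.09131058e-03,  1.71471419e-04,
        -7.75523648e-04],
       [-4.53566638e-04, -2.64069241e-01,  9.64503618e-01,
        -1.33727199e-01],
       [ 0.00000000e+00,  0.00000000e+00,  0.00000000e+00,
         1.00000000e+00]])}
{'t': 0.0, 'q': array([ 1.54210817e+00,  3.59379489e-01,  1.10644420e-02, -3.33211491e-04,
       -1.22411808e+00, -2.88118567e-01]), 'qd': array([ 0.00192804, -0.00016728, -0.00200313, -0.00056356,  0.00012483,
       -0.00181732]), 'joint_efforts': array([ 7.31876244e-04, -5.82722676e+01,  2.93048984e+01,  6.99690118e+00,
        7.00510878e-03, -1.74358020e-04]), 'eef_pos': array([0.2101617 , 0.64097495, 0.25063293]), 'ee_rot': array([ 3.13993431e+00, -1.64808951e-0
[... 1097 characters left out ...]
 -0.33  -0.002] [ 0.591 -0.127  0.053]
side tray 0.65 [258. 314.] 4903
   top 0.044 rect [0.564 0.218 0.225 0.161] 84.6 all [ 0.474  0.045 -0.003] [0.665 0.336 0.048]
side mallet 0.77 [375. 261.] 3741
   top 0.06 rect [0.615 0.564 0.043 0.101] 15.6 all [ 0.379  0.47  -0.002] [0.662 0.616 0.063]
side cream_tile 0.84 [218. 267.] 1614
   top 0.011 rect [0.732 0.071 0.15  0.154] 2.4 all [ 0.655 -0.019 -0.002] [0.816 0.15  0.013]
side trowel 0.58 [139. 349.] 365
   top 0.027 rect [ 0.505 -0.507  0.026  0.149] 82.1 all [ 0.43  -0.571 -0.004] [ 0.702 -0.489  0.029]
side tapping_block 0.91 [211. 341.] 853
   top 0.029 rect [0.527 0.002 0.05  0.159] 83.0 all [ 0.447 -0.071 -0.003] [0.608 0.03  0.032]
```

View pics/a.png

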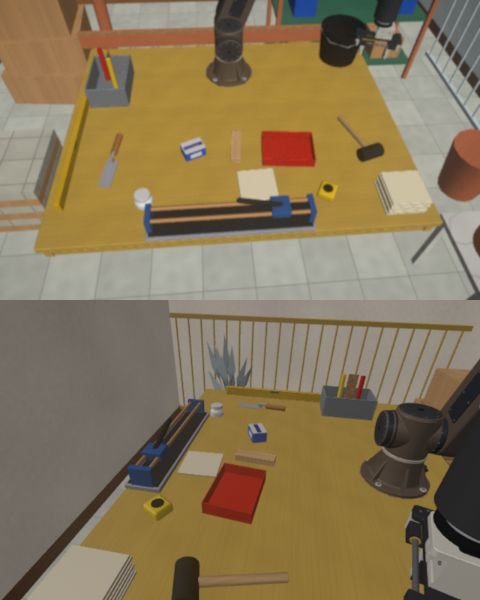

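```bash
cat >> h.py <<'E'
def tgt(az,tilt):
    """tool down, tool x at azimuth az (deg), then turned about own y by tilt"""
    return R.from_euler('z',az,degrees=True)*R.from_euler('x',180,degrees=True)*R.from_euler('y',tilt,degrees=True)
def plan(pos,rt,nt,nr,first='t'):
    """nt rows of pure shift, then nr rows of pure turn about the TCP (or r first)"""
    s=readout.get_state(); r0=R.from_euler('xyz',s['ee_rot']); d=np.array(pos)-s['eef_pos']; w=(r0.inv()*rt).as_rotvec(degrees=True)
    fr=r0 if first=='t' else rt
    print('t',round(s['t'],2),'pos',np.round(s['eef_pos'],4),'F',np.round(s['force'],1),'w',round(s['width'],4),'gf',round(s['gripper_force'],1))
    print(nt,'x dp',np.round(fr.inv().apply(d)/max(nt,1),4),'|',nr,'x rot',np.round(w/max(nr,1),2),'| total',np.round(d,3),np.round(w,1), 'q',np.round(s['q'],2))
E
python3 -c "
from h import *
plan((0.545,-0.186,0.25),tgt(-67,0),16,16)"
```

```text
t 0.7 pos [0.2103 0.6414 0.2516] F [-0.1 -0.7 -0.3] w 0.0876 gf 0.0
16 x dp [0.036  0.0426 0.0001] | 16 x rot [-0.    0.    3.05] | total [ 0.335 -0.827 -0.002] [-0.   0.  48.8] q [ 1.54  0.36  0.01  0.   -1.22 -0.29]
```

Request:
carry_out([
  {"dp": [0.036, 0.0426, 0], "rotation": [0, 0, 0]},
  {"dp": [0.036, 0.0426, 0], "rotation": [0, 0, 0]},
  {"dp": [0.036, 0.0426, 0], "rotation": [0, 0, 0]},
  {"dp": [0.036, 0.0426, 0], "rotation": [0, 0, 0]},
  {"dp": [0.036, 0.0426, 0], "rotation": [0, 0, 0]},
  {"dp": [0.036, 0.0426, 0], "rotation": [0, 0, 0]},
  {"dp": [0.036, 0.0426, 0], "rotation": [0, 0, 0]},
  {"dp": [0.036, 0.0426, 0], "rotation": [0, 0, 0]},
], grip=0.0876)

```text
t: 1.7
eef_pos: [0.3782, 0.2262, 0.252]
ee_rot: [-3.14, -0.0, -0.316]
force: [1.3, 0.9, 0.2]
width: 0.0878
gripper_force: 0.0
```

Request:
carry_out([
  {"dp": [0.036, 0.0426, 0], "rotation": [0, 0, 0]},
  {"dp": [0.036, 0.0426, 0], "rotation": [0, 0, 0]},
  {"dp": [0.036, 0.0426, 0], "rotation": [0, 0, 0]},
  {"dp": [0.036, 0.0426, 0], "rotation": [0, 0, 0]},
  {"dp": [0.036, 0.0426, 0], "rotation": [0, 0, 0]},
  {"dp": [0.036, 0.0426, 0], "rotation": [0, 0, 0]},
  {"dp": [0.036, 0.0426, 0], "rotation": [0, 0, 0]},
  {"dp": [0.036, 0.0426, 0], "rotation": [0, 0, 0]},
])

```text
t: 2.7
eef_pos: [0.5459, -0.1877, 0.2518]
ee_rot: [-3.141, -0.001, -0.317]
force: [-0.2, 1.1, -0.4]
width: 0.0875
gripper_force: 0.0
```

Request:
carry_out([
  {"dp": [0, 0, 0], "rotation": [0, 0, 9.8]},
  {"dp": [0, 0, 0], "rotation": [0, 0, 9.8]},
  {"dp": [0, 0, 0], "rotation": [0, 0, 9.8]},
  {"dp": [0, 0, 0], "rotation": [0, 0, 9.8]},
  {"dp": [0, 0, 0], "rotation": [0, 0, 9.6]},
  {"dp": [0, 0, 0], "rotation": [0, 0, 0]},
])

```text
t: 3.45
eef_pos: [0.5453, -0.1857, 0.2517]
ee_rot: [-3.141, -0.0, -1.167]
force: [-0.2, -0.6, -0.9]
width: 0.0875
gripper_force: 0.0
```

```bash
python3 - <<'E'
from h import *
im,d,k=grab('wrist'); r=vision.trace('wedge_box','wrist')
save('b',im)
if r:
    m=r[0]['pixels']; p=cloud(d,k,m); q=p[(p[:,2]>0.042)&(p[:,2]<.06)]
    print(r[0]['score'],len(q),np.median(q[:,2]),cv2.minAreaRect(q[:,:2].astype(np.float32)))
plan((0.545,-0.186,0.25),tgt(-67,-30),4,4)
E
```

```text
0.77 3803 0.050516257378241836 ((0.5439205169677734, -0.18611741065979004), (0.06388429552316666, 0.08978988975286484), 22.493330001831055)
t 3.55 pos [ 0.5453 -0.1857  0.2516] F [-0.1 -0.6  0.6] w 0.0872 gf 0.0
4 x dp [0.     0.0001 0.0004] | 4 x rot [ 0.02 -7.5   0.07] | total [-0.    -0.    -0.002] [  0.1 -30.    0.3] q [ 0.01  0.2  -0.21 -0.   -1.16  0.4 ]
```

View pics/b.png

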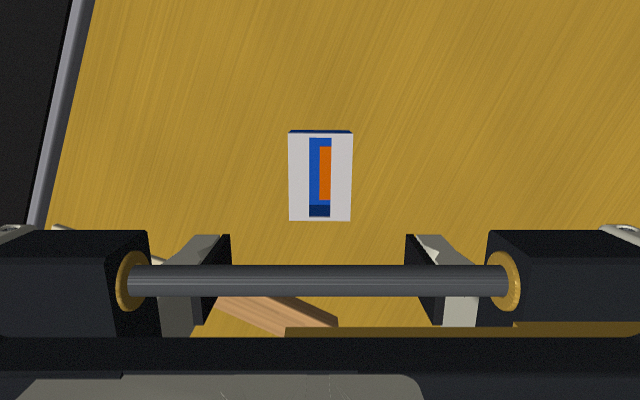

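Request:
carry_out([
  {"dp": [0, 0, 0], "rotation": [0, -7.5, 0.1]},
  {"dp": [0, 0, 0], "rotation": [0, -7.5, 0.1]},
  {"dp": [0, 0, 0], "rotation": [0, -7.5, 0.1]},
  {"dp": [0, 0, 0], "rotation": [0, -7.5, 0.1]},
  {"dp": [0, 0, 0], "rotation": [0, 0, 0]},
])

```text
t: 4.18
eef_pos: [0.5454, -0.1873, 0.2492]
ee_rot: [3.138, 0.527, -1.177]
force: [0.2, -0.5, -0.7]
width: 0.0877
gripper_force: 0.0
```

```bash
python3 -c "
from h import *
plan((0.545,-0.189,0.037),tgt(-67.5,-30),6,1)"
```

```text
t 4.17 pos [ 0.5454 -0.1873  0.2492] F [ 0.2 -0.5 -0.7] w 0.0877 gf 0.0
6 x dp [0.018  0.0001 0.0304] | 1 x rot [0.22 0.2  0.03] | total [-0.    -0.002 -0.212] [0.2 0.2 0. ] q [-0.27  0.44  0.19 -0.41 -1.66  0.7 ]
```

Request:
carry_out([
  {"dp": [0.018, 0, 0.0304], "rotation": [0, 0, 0]},
  {"dp": [0.018, 0, 0.0304], "rotation": [0, 0, 0]},
  {"dp": [0.018, 0, 0.0304], "rotation": [0, 0, 0]},
  {"dp": [0.018, 0, 0.0304], "rotation": [0, 0, 0]},
  {"dp": [0.018, 0, 0.0304], "rotation": [0, 0, 0]},
  {"dp": [0.018, 0, 0.0304], "rotation": [0, 0, 0]},
  {"dp": [0, 0, 0], "rotation": [0, 0, 0]},
  {"dp": [0, 0, 0], "rotation": [0, 0, 0]},
])

```text
t: 5.18
eef_pos: [0.5466, -0.1882, 0.0411]
ee_rot: [3.141, 0.522, -1.174]
force: [0.0, -0.0, 1.4]
width: 0.0878
gripper_force: 0.0
```

Request:
carry_out([
  {"dp": [0, 0, 0], "rotation": [0, 0, 0]},
  {"dp": [0, 0, 0], "rotation": [0, 0, 0]},
  {"dp": [0, 0, 0], "rotation": [0, 0, 0]},
  {"dp": [0, 0, 0], "rotation": [0, 0, 0]},
  {"dp": [0, 0, 0], "rotation": [0, 0, 0]},
], grip=0.04, force=55)

```text
t: 5.8
eef_pos: [0.5458, -0.1883, 0.0405]
ee_rot: [3.14, 0.523, -1.176]
force: [-2.0, 0.1, 6.9]
width: 0.0634
gripper_force: 55.0
```

```bash
python3 -c "
from h import *
plan((0.545,-0.189,0.15),tgt(-109,-30),3,4)"
```

```text
t 5.8 pos [ 0.5458 -0.1883  0.0405] F [-2.   0.1  6.9] w 0.0634 gf 55.0
3 x dp [-0.0182  0.0004 -0.0317] | 4 x rot [ 5.23 -0.01  9.02] | total [-0.001 -0.001  0.11 ] [20.9 -0.  36.1] q [-0.27  0.64  0.   -0.42 -1.31  0.85]
```

Request:
carry_out([
  {"dp": [-0.018, 0, -0.032], "rotation": [0, 0, 0]},
  {"dp": [-0.018, 0, -0.032], "rotation": [0, 0, 0]},
  {"dp": [-0.018, 0, -0.032], "rotation": [0, 0, 0]},
  {"dp": [0, 0, 0], "rotation": [0, 0, 0]},
])

```text
t: 6.3
eef_pos: [0.5481, -0.1898, 0.1526]
ee_rot: [-3.138, 0.519, -1.174]
force: [0.1, -0.0, -2.5]
width: 0.0638
gripper_force: 55.0
```

```bash
python3 -c "
from h import *
plan((0.545,-0.189,0.15),tgt(-90,60),1,12)"
```

```text
t 6.3 pos [ 0.5481 -0.1898  0.1526] F [ 0.1 -0.  -2.5] w 0.0638 gf 55.0
1 x dp [-0.0004  0.0025  0.0032] | 12 x rot [-0.56  7.38  2.02] | total [-0.003  0.001 -0.003] [-6.7 88.5 24.2] q [-0.27  0.52  0.08 -0.4  -1.48  0.77]
```

Request:
carry_out([
  {"dp": [0, 0, 0], "rotation": [-0.56, 7.4, 2]},
  {"dp": [0, 0, 0], "rotation": [-0.56, 7.4, 2]},
  {"dp": [0, 0, 0], "rotation": [-0.56, 7.4, 2]},
  {"dp": [0, 0, 0], "rotation": [-0.56, 7.4, 2]},
  {"dp": [0, 0, 0], "rotation": [-0.56, 7.4, 2]},
  {"dp": [0, 0, 0], "rotation": [-0.56, 7.4, 2]},
  {"dp": [0, 0, 0], "rotation": [-0.56, 7.4, 2]},
  {"dp": [0, 0, 0], "rotation": [-0.56, 7.4, 2]},
])

```text
t: 7.3
eef_pos: [0.5459, -0.1884, 0.1489]
ee_rot: [3.053, -0.528, -1.397]
force: [0.3, -2.0, -1.7]
width: 0.0638
gripper_force: 55.0
```

Request:
carry_out([
  {"dp": [0, 0, 0], "rotation": [-0.56, 7.4, 2]},
  {"dp": [0, 0, 0], "rotation": [-0.56, 7.4, 2]},
  {"dp": [0, 0, 0], "rotation": [-0.56, 7.4, 2]},
  {"dp": [0, 0, 0], "rotation": [-0.56, 7.3, 2]},
  {"dp": [0, 0, 0], "rotation": [0, 0, 0]},
])

```text
t: 7.92
eef_pos: [0.5459, -0.1885, 0.1469]
ee_rot: [3.118, -1.049, -1.545]
force: [0.2, -0.8, -2.1]
width: 0.0635
gripper_force: 55.0
```

```bash
python3 - <<'E'
from h import *
plan((0.545,-0.189,0.06),tgt(-90,60),4,1)
im,d,k=grab('side'); r=vision.trace('wedge_box','side')
p=cloud(d,k,r[0]['pixels']); print(r[0]['score'],np.percentile(p,[2,98],axis=0).round(3))
im2,d,k=grab('scene'); r=vision.trace('wedge_box','scene')
p=cloud(d,k,r[0]['pixels']); print(r[0]['score'],np.percentile(p,[2,98],axis=0).round(3))
c=im[80:280,200:520]; c2=im2[80:280,120:440]
save('c',cv2.resize(np.hstack([c,c2]),(800,250)))
E
```

```text
t 7.92 pos [ 0.5459 -0.1885  0.1469] F [ 0.2 -0.8 -2.1] w 0.0635 gf 55.0
4 x dp [-0.0188 -0.      0.011 ] | 1 x rot [ 0.07 -0.09  0.73] | total [-0.001 -0.001 -0.087] [ 0.1 -0.1  0.7] q [ 0.37  0.48 -0.85  1.08 -1.15 -1.31]Traceback (most recent call last):
  File "<stdin>", line 4, in <module>
IndexError: list index out of range
```

```bash
python3 - <<'E'
from h import *
plan((0.60,-0.189,0.056),tgt(-90,60),6,1)
im,d,k=grab('side')
im2,d2,k2=grab('scene'); r=vision.trace('wedge_box','scene')
if r: p=cloud(d2,k2,r[0]['pixels']); print(r[0]['score'],np.percentile(p,[2,98],axis=0).round(3))
c=im[80:280,200:520]; c2=im2[80:280,120:440]
save('c',cv2.resize(np.hstack([c,c2]),(800,250)))
E
```

```text
t 8.03 pos [ 0.5461 -0.189   0.1486] F [ 0.  -0.2 -1.2] w 0.064 gf 55.0
6 x dp [-0.0133 -0.0091  0.0077] | 1 x rot [0.05 0.09 0.53] | total [ 0.054  0.    -0.093] [0.  0.1 0.5] q [ 0.37  0.47 -0.85  1.08 -1.15 -1.31]
0.61 [[ 0.518 -0.229  0.106]
 [ 0.585 -0.181  0.196]]
```

View pics/c.png

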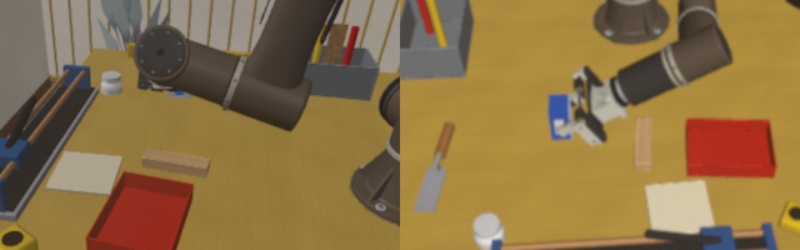

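Request:
carry_out([
  {"dp": [-0.0133, -0.009, 0.0077], "rotation": [0, 0, 0]},
  {"dp": [-0.0133, -0.009, 0.0077], "rotation": [0, 0, 0]},
  {"dp": [-0.0133, -0.009, 0.0077], "rotation": [0, 0, 0]},
  {"dp": [-0.0133, -0.009, 0.0077], "rotation": [0, 0, 0]},
  {"dp": [-0.0133, -0.009, 0.0077], "rotation": [0, 0, 0]},
  {"dp": [-0.0133, -0.009, 0.0077], "rotation": [0, 0, 0.5]},
  {"dp": [0, 0, 0], "rotation": [0, 0, 0]},
  {"dp": [0, 0, 0], "rotation": [0, 0, 0]},
])

```text
t: 9.18
eef_pos: [0.5998, -0.1892, 0.0573]
ee_rot: [-3.139, -1.048, -1.574]
force: [0.2, -0.4, -2.6]
width: 0.0634
gripper_force: 55.0
```

```bash
python3 - <<'E'
from h import *
plan((0.60,-0.189,0.048),tgt(-90,60),4,1)
E
```

```text
t 9.18 pos [ 0.5998 -0.1892  0.0573] F [ 0.2 -0.4 -2.6] w 0.0634 gf 55.0
4 x dp [-0.002  -0.0001  0.0011] | 1 x rot [ 0.   -0.07 -0.1 ] | total [ 0.     0.    -0.009] [ 0.  -0.1 -0.1] q [ 0.31  0.67 -0.78  1.2  -1.09 -1.44]
```

Request:
carry_out([
  {"dp": [-0.002, 0, 0.0011], "rotation": [0, 0, 0]},
  {"dp": [-0.002, 0, 0.0011], "rotation": [0, 0, 0]},
  {"dp": [-0.002, 0, 0.0011], "rotation": [0, 0, 0]},
  {"dp": [-0.002, 0, 0.0011], "rotation": [0, 0, 0]},
  {"dp": [0, 0, 0], "rotation": [0, 0, 0]},
])

```text
t: 9.8
eef_pos: [0.5999, -0.1889, 0.0479]
ee_rot: [-3.139, -1.048, -1.574]
force: [-0.8, 1.1, -2.2]
width: 0.0637
gripper_force: 55.0
```

Not yet touching; go down further in small steps.

Request:
carry_out([
  {"dp": [-0.0013, 0, 0.00075], "rotation": [0, 0, 0]},
  {"dp": [-0.0013, 0, 0.00075], "rotation": [0, 0, 0]},
  {"dp": [0, 0, 0], "rotation": [0, 0, 0]},
])

```text
t: 10.18
eef_pos: [0.6001, -0.1891, 0.0476]
ee_rot: [-3.136, -1.052, -1.576]
force: [-6.2, 5.1, 13.3]
width: 0.0638
gripper_force: 55.0
```

Request:
carry_out([
  {"dp": [0, 0, 0], "rotation": [0, 0, 0]},
  {"dp": [0, 0, 0], "rotation": [0, 0, 0]},
  {"dp": [0, 0, 0], "rotation": [0, 0, 0]},
  {"dp": [0, 0, 0], "rotation": [0, 0, 0]},
], grip=0.0876)

```text
t: 10.68
eef_pos: [0.5999, -0.189, 0.045]
ee_rot: [-3.138, -1.048, -1.575]
force: [-0.8, -0.3, -0.0]
width: 0.0874
gripper_force: 0.0
```

Request:
carry_out([
  {"dp": [0, 0, -0.02], "rotation": [0, 0, 0]},
  {"dp": [0, 0, -0.03], "rotation": [0, 0, 0]},
  {"dp": [0, 0, -0.04], "rotation": [0, 0, 0]},
  {"dp": [0, 0, -0.05], "rotation": [0, 0, 0]},
  {"dp": [0, 0, -0.05], "rotation": [0, 0, 0]},
  {"dp": [0, 0, -0.03], "rotation": [0, 0, 0]},
])

```text
t: 11.42
eef_pos: [0.6004, 0.0042, 0.1559]
ee_rot: [-3.136, -1.047, -1.575]
force: [-0.3, -0.0, 0.4]
width: 0.0876
gripper_force: 0.0
```

```bash
python3 - <<'E'
from h import *
plan((0.60,-0.189,0.22),tgt(-90,-30),4,10)
im,d,k=grab('wrist')
im2,d2,k2=grab('scene'); r=vision.trace('wedge_box','scene')
if r: p=cloud(d2,k2,r[0]['pixels']); print(r[0]['score'],np.percentile(p,[2,98],axis=0).round(3)); q=p[p[:,2]>.08]; print(len(q),cv2.minAreaRect(q[:,:2].astype(np.float32)))
save('d',cv2.resize(np.hstack([im,im2]),(800,250)))
E
```

```text
t 11.43 pos [0.6004 0.0042 0.1559] F [-0.3 -0.   0.4] w 0.0876 gf 0.0
4 x dp [0.038  0.0001 0.0338] | 10 x rot [-0.02 -9.    0.  ] | total [-0.    -0.193  0.064] [ -0.2 -90.    0. ] q [ 0.68  0.6  -0.52  0.76 -1.35 -1.22]
0.85 [[ 0.572 -0.229  0.003]
 [ 0.637 -0.181  0.095]]
306 ((0.6015874743461609, -0.20526453852653503), (0.07175339013338089, 0.048289939761161804), 0.2886977195739746)
```

View pics/d.png

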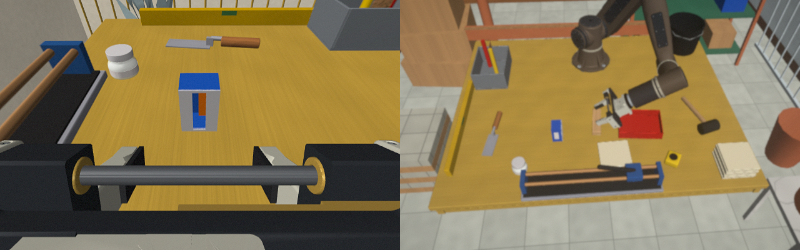

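```bash
python3 - <<'E'
from h import *
plan((0.602,-0.208,0.25),tgt(-90,-30),5,9)
E
```

```text
t 11.57 pos [0.6005 0.0035 0.1553] F [-0.3 -0.5  0.1] w 0.0873 gf 0.0
5 x dp [ 0.0376 -0.0003  0.0271] | 9 x rot [ -0.02 -10.     0.  ] | total [ 0.002 -0.211  0.095] [ -0.2 -90.    0. ] q [ 0.68  0.6  -0.52  0.76 -1.35 -1.23]
```

Request:
carry_out([
  {"dp": [0.0376, 0, 0.0271], "rotation": [0, 0, 0]},
  {"dp": [0.0376, 0, 0.0271], "rotation": [0, 0, 0]},
  {"dp": [0.0376, 0, 0.0271], "rotation": [0, 0, 0]},
  {"dp": [0.0376, 0, 0.0271], "rotation": [0, 0, 0]},
  {"dp": [0.0376, 0, 0.0271], "rotation": [0, 0, 0]},
])

```text
t: 12.2
eef_pos: [0.5985, -0.212, 0.25]
ee_rot: [-3.141, -1.048, -1.573]
force: [0.9, 0.6, 0.6]
width: 0.0876
gripper_force: 0.0
```

Request:
carry_out([
  {"dp": [0, 0, 0], "rotation": [0, -10, 0]},
  {"dp": [0, 0, 0], "rotation": [0, -10, 0]},
  {"dp": [0, 0, 0], "rotation": [0, -10, 0]},
  {"dp": [0, 0, 0], "rotation": [0, -10, 0]},
  {"dp": [0, 0, 0], "rotation": [0, -10, 0]},
  {"dp": [0, 0, 0], "rotation": [0, -10, 0]},
  {"dp": [0, 0, 0], "rotation": [0, -10, 0]},
  {"dp": [0, 0, 0], "rotation": [0, -10, 0]},
])

```text
t: 13.2
eef_pos: [0.5993, -0.2101, 0.2505]
ee_rot: [-3.138, 0.354, -1.571]
force: [-1.0, 0.2, 0.1]
width: 0.0876
gripper_force: 0.0
```

Request:
carry_out([
  {"dp": [0, 0, 0], "rotation": [0, -10, 0]},
  {"dp": [0, 0, 0], "rotation": [0, 0, 0]},
  {"dp": [0, 0, 0], "rotation": [0, 0, 0]},
])

```text
t: 13.58
eef_pos: [0.5988, -0.2106, 0.2491]
ee_rot: [3.141, 0.522, -1.574]
force: [1.0, -0.6, 0.8]
width: 0.0878
gripper_force: 0.0
```

```bash
python3 - <<'E'
from h import *
im,d,k=grab('wrist'); r=vision.trace('wedge_box','wrist')
if r: p=cloud(d,k,r[0]['pixels']);q=p[(p[:,2]>.08)&(p[:,2]<.1)]; print(r[0]['score'],len(q),np.median(q[:,2]),cv2.minAreaRect(q[:,:2].astype(np.float32)))
plan((0.602,-0.208,0.062),tgt(-90,-30),6,1)
E
```

```text
0.92 5346 0.09053452843271656 ((0.6006291508674622, -0.20378220081329346), (0.05155831202864647, 0.0641629695892334), 89.94457244873047)
t 13.68 pos [ 0.5993 -0.209   0.2503] F [-0.3 -0.1  0.3] w 0.0874 gf 0.0
6 x dp [ 0.0155 -0.0004  0.0273] | 1 x rot [-0.09 -0.13  0.04] | total [ 0.003  0.001 -0.188] [-0.1 -0.1  0. ] q [-0.33  0.44  0.23 -0.49 -1.54  0.39]
```

Request:
carry_out([
  {"dp": [0.0155, -0.0002, 0.0272], "rotation": [0, 0, 0]},
  {"dp": [0.0155, -0.0002, 0.0272], "rotation": [0, 0, 0]},
  {"dp": [0.0155, -0.0002, 0.0272], "rotation": [0, 0, 0]},
  {"dp": [0.0155, -0.0002, 0.0272], "rotation": [0, 0, 0]},
  {"dp": [0.0155, -0.0002, 0.0272], "rotation": [0, 0, 0]},
  {"dp": [0.0155, -0.0002, 0.0272], "rotation": [0, 0, 0]},
  {"dp": [0, 0, 0], "rotation": [0, 0, 0]},
])

```text
t: 14.55
eef_pos: [0.5999, -0.2067, 0.0607]
ee_rot: [3.139, 0.524, -1.571]
force: [-0.2, 0.2, 0.1]
width: 0.0878
gripper_force: 0.0
```

Request:
carry_out([
  {"dp": [0, 0, 0], "rotation": [0, 0, 0]},
  {"dp": [0, 0, 0], "rotation": [0, 0, 0]},
  {"dp": [0, 0, 0], "rotation": [0, 0, 0]},
  {"dp": [0, 0, 0], "rotation": [0, 0, 0]},
  {"dp": [0, 0, 0], "rotation": [0, 0, 0]},
], grip=0.04, force=55)

```text
t: 15.18
eef_pos: [0.6013, -0.2088, 0.0638]
ee_rot: [-3.138, 0.523, -1.569]
force: [-1.2, 0.2, 6.5]
width: 0.0637
gripper_force: 55.0
```

Request:
carry_out([
  {"dp": [-0.0145, 0, -0.0255], "rotation": [0, 0, 0]},
  {"dp": [-0.018, 0, -0.031], "rotation": [0, 0, 0]},
  {"dp": [-0.018, 0, -0.031], "rotation": [0, 0, 0]},
  {"dp": [-0.018, 0, -0.031], "rotation": [0, 0, 0]},
  {"dp": [0, 0, 0], "rotation": [0, 0, 0]},
])

```text
t: 15.8
eef_pos: [0.6022, -0.2094, 0.2029]
ee_rot: [-3.133, 0.52, -1.567]
force: [-0.2, -0.1, -2.8]
width: 0.0634
gripper_force: 55.0
```

```bash
python3 - <<'E'
from h import *
plan((0.565,0.215,0.2),tgt(-90,-30),8,1)
E
```

```text
t 15.8 pos [ 0.6022 -0.2094  0.2029] F [-0.2 -0.1 -2.8] w 0.0634 gf 55.0
8 x dp [-0.0459  0.0047  0.0266] | 1 x rot [-0.42 -0.21  0.18] | total [-0.037  0.424 -0.003] [-0.4 -0.2  0.2] q [-0.33  0.48  0.18 -0.49 -1.46  0.44]
```

Request:
carry_out([
  {"dp": [-0.048, 0.0047, 0.0277], "rotation": [0, 0, 0]},
  {"dp": [-0.048, 0.0047, 0.0277], "rotation": [0, 0, 0]},
  {"dp": [-0.048, 0.0047, 0.0277], "rotation": [0, 0, 0]},
  {"dp": [-0.048, 0.0047, 0.0277], "rotation": [0, 0, 0]},
  {"dp": [-0.048, 0.0047, 0.0277], "rotation": [0, 0, 0]},
  {"dp": [-0.048, 0.0047, 0.0277], "rotation": [0, 0, 0]},
  {"dp": [-0.048, 0.0047, 0.0277], "rotation": [0, 0, 0]},
  {"dp": [-0.048, 0.0047, 0.0277], "rotation": [0, 0, 0]},
])

```text
t: 16.8
eef_pos: [0.5627, 0.2364, 0.1979]
ee_rot: [-3.141, 0.522, -1.572]
force: [0.8, -0.6, -2.3]
width: 0.0636
gripper_force: 55.0
```

Request:
carry_out([
  {"dp": [0, 0, 0], "rotation": [0, 10, 0]},
  {"dp": [0, 0, 0], "rotation": [0, 10, 0]},
  {"dp": [0, 0, 0], "rotation": [0, 10, 0]},
  {"dp": [0, 0, 0], "rotation": [0, 10, 0]},
  {"dp": [0, 0, 0], "rotation": [0, 10, 0]},
  {"dp": [0, 0, 0], "rotation": [0, 10, 0]},
  {"dp": [0, 0, 0], "rotation": [0, 10, 0]},
  {"dp": [0, 0, 0], "rotation": [0, 10, 0]},
])

```text
t: 17.8
eef_pos: [0.5635, 0.2355, 0.1983]
ee_rot: [-3.139, -0.878, -1.573]
force: [0.4, -1.0, -2.2]
width: 0.0638
gripper_force: 55.0
```

Request:
carry_out([
  {"dp": [0, 0, 0], "rotation": [0, 10, 0]},
  {"dp": [0, 0, 0], "rotation": [0, 0, 0]},
  {"dp": [0, 0, 0], "rotation": [0, 0, 0]},
])

```text
t: 18.18
eef_pos: [0.5637, 0.2349, 0.1982]
ee_rot: [-3.139, -1.046, -1.574]
force: [0.3, 0.1, -0.8]
width: 0.0636
gripper_force: 55.0
```

```bash
python3 - <<'E'
from h import *
plan((0.565,0.234,0.115),tgt(-90,60),4,1)
E
```

```text
t 18.18 pos [0.5637 0.2349 0.1982] F [ 0.3  0.1 -0.8] w 0.0636 gf 55.0
4 x dp [-0.0179 -0.0003  0.0106] | 1 x rot [ 0.01  0.08 -0.08] | total [ 0.001 -0.001 -0.083] [ 0.   0.1 -0.1] q [ 0.98  0.7  -0.15  0.5  -1.67 -1.19]
```

Request:
carry_out([
  {"dp": [-0.018, 0, 0.0105], "rotation": [0, 0, 0]},
  {"dp": [-0.018, 0, 0.0105], "rotation": [0, 0, 0]},
  {"dp": [-0.018, 0, 0.0105], "rotation": [0, 0, 0]},
  {"dp": [-0.018, 0, 0.0105], "rotation": [0, 0, 0]},
  {"dp": [0, 0, 0], "rotation": [0, 0, 0]},
])

```text
t: 18.8
eef_pos: [0.5633, 0.2337, 0.1135]
ee_rot: [3.141, -1.051, -1.571]
force: [0.2, 0.8, -2.1]
width: 0.0639
gripper_force: 55.0
```

Request:
carry_out([
  {"dp": [0, 0.025, 0], "rotation": [0, 0, 0]},
  {"dp": [0, -0.025, 0], "rotation": [0, 0, 0]},
  {"dp": [0, -0.025, 0], "rotation": [0, 0, 0]},
  {"dp": [0, 0.025, 0], "rotation": [0, 0, 0]},
  {"dp": [0, 0.025, 0], "rotation": [0, 0, 0]},
  {"dp": [0, -0.025, 0], "rotation": [0, 0, 0]},
  {"dp": [0, -0.025, 0], "rotation": [0, 0, 0]},
  {"dp": [0, 0.025, 0], "rotation": [0, 0, 0]},
])

```text
t: 19.8
eef_pos: [0.5656, 0.234, 0.1154]
ee_rot: [-3.135, -1.047, -1.579]
force: [-1.2, 0.6, -2.4]
width: 0.0636
gripper_force: 55.0
```

```bash
python3 - <<'E'
from h import *
plan((0.565,0.234,0.115),tgt(-90,60),4,1)
for c in ['scene','side']:
    im,d,k=grab(c); r=vision.trace('wedge',c)
    for x in r[:2]:
        p=cloud(d,k,x['pixels']); print(c,x['score'],len(p),np.median(p,0).round(3) if len(p) else '')
    r=vision.trace('tray',c)
    if r: p=cloud(d,k,r[0]['pixels']); print('tray',np.percentile(p,[1,99],axis=0).round(3))
    if c=='scene': a=im[120:280,300:480]
    else: b=im[180:360,240:440]
save('e',np.hstack([cv2.resize(a,(400,356)),cv2.resize(b,(400,356))]))
E
```

```text
t 19.8 pos [0.5656 0.234  0.1154] F [-1.2  0.6 -2.4] w 0.0636 gf 55.0
4 x dp [-0.0001  0.0001  0.    ] | 1 x rot [ 0.07  0.01 -0.25] | total [-0.001  0.    -0.   ] [ 0.1  0.  -0.2] q [ 0.98  0.79 -0.19  0.5  -1.56 -1.26]
scene 0.59 647 [ 0.536 -0.005  0.027]
scene 0.4 11 [0.526 0.178 0.013]
tray [[ 0.477  0.1   -0.002]
 [ 0.653  0.317  0.048]]
```

View pics/e.png

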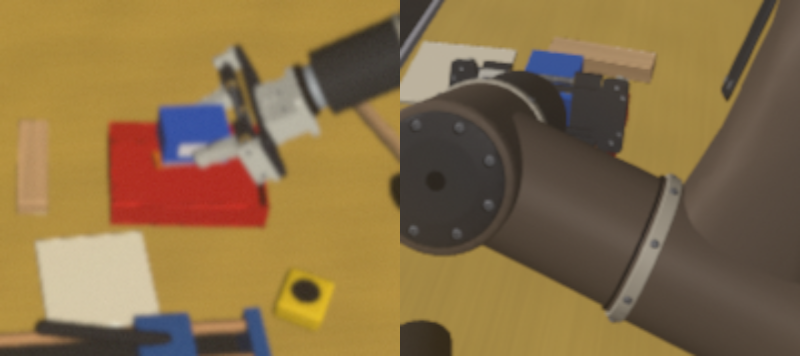

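Request:
carry_out([
  {"dp": [0.026, 0, -0.015], "rotation": [0, 0, 0]},
  {"dp": [0.036, 0, -0.021], "rotation": [0, 0, 0]},
  {"dp": [0.036, 0, -0.021], "rotation": [0, 0, 0]},
  {"dp": [0, 0, 0], "rotation": [0, 0, 0]},
])

```text
t: 20.6
eef_pos: [0.5646, 0.2357, 0.2322]
ee_rot: [-3.129, -1.043, -1.582]
force: [-0.5, 0.1, -2.6]
width: 0.0637
gripper_force: 55.0
```

```bash
python3 - <<'E'
from h import *
c='scene'
im,d,k=grab(c); r=vision.trace('wedge',c)
for x in r[:3]:
    p=cloud(d,k,x['pixels']); print(c,x['score'],len(p),np.median(p,0).round(3) if len(p) else '')
h=cv2.cvtColor(im,cv2.COLOR_RGB2HSV); m=(h[...,0]>8)&(h[...,0]<18)&(h[...,1]>190)
p=cloud(d,k,m); q=p[(abs(p[:,0]-.565)<.075)&(abs(p[:,1]-.215)<.105)]; print(len(q),np.median(q,0).round(3) if len(q) else '', np.ptp(q,0) if len(q) else '')
plan((0.565,-0.2,0.2),tgt(-90,60),8,1)
save('f',cv2.resize(im[120:280,300:480],(540,480)))
E
```

```text
scene 0.71 128 [0.523 0.202 0.011]
144 [0.526 0.206 0.011] [0.14733942 0.2079979  0.05335726]
t 20.7 pos [0.5636 0.2348 0.229 ] F [-0.1  0.4 -1.6] w 0.0635 gf 55.0
8 x dp [ 0.0241 -0.0002  0.0489] | 1 x rot [-0.    0.02 -0.15] | total [ 0.001 -0.435 -0.029] [-0.   0.  -0.1] q [ 0.98  0.67 -0.13  0.51 -1.72 -1.17]
```

View pics/f.png

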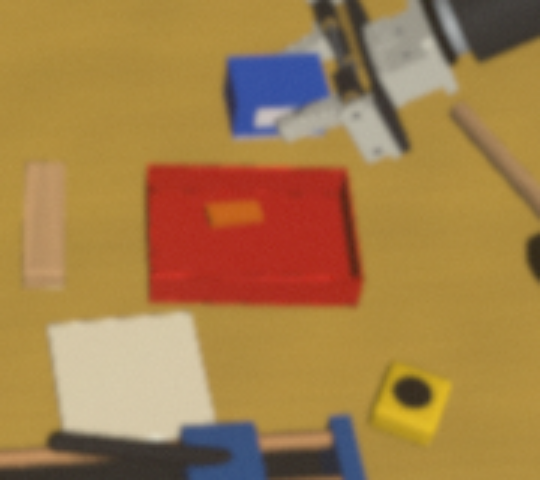

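Request:
carry_out([
  {"dp": [0.0241, -0.005, 0.0489], "rotation": [0, 0, 0]},
  {"dp": [0.0241, -0.005, 0.0489], "rotation": [0, 0, 0]},
  {"dp": [0.0241, -0.005, 0.0489], "rotation": [0, 0, 0]},
  {"dp": [0.0241, -0.005, 0.0489], "rotation": [0, 0, 0]},
  {"dp": [0.0241, -0.005, 0.0489], "rotation": [0, 0, 0]},
  {"dp": [0.0241, -0.005, 0.0489], "rotation": [0, 0, 0]},
  {"dp": [0.0241, -0.005, 0.0489], "rotation": [0, 0, 0]},
  {"dp": [0.0241, -0.005, 0.0489], "rotation": [0, 0, 0]},
])

```text
t: 21.7
eef_pos: [0.6029, -0.202, 0.1993]
ee_rot: [3.14, -1.048, -1.57]
force: [0.8, -0.7, -1.6]
width: 0.0641
gripper_force: 55.0
```

Request:
carry_out([
  {"dp": [0, 0, 0], "rotation": [0, -10, 0]},
  {"dp": [0, 0, 0], "rotation": [0, -10, 0]},
  {"dp": [0, 0, 0], "rotation": [0, -10, 0]},
  {"dp": [0, 0, 0], "rotation": [0, -10, 0]},
  {"dp": [0, 0, 0], "rotation": [0, -10, 0]},
  {"dp": [0, 0, 0], "rotation": [0, -10, 0]},
  {"dp": [0, 0, 0], "rotation": [0, -10, 0]},
  {"dp": [0, 0, 0], "rotation": [0, -10, 0]},
])

```text
t: 22.7
eef_pos: [0.6034, -0.1999, 0.2004]
ee_rot: [-3.14, 0.355, -1.57]
force: [-1.3, -0.6, -4.3]
width: 0.0637
gripper_force: 55.0
```

Request:
carry_out([
  {"dp": [0, 0, 0], "rotation": [0, -10, 0]},
  {"dp": [0, 0, 0], "rotation": [0, 0, 0]},
  {"dp": [0, 0, 0], "rotation": [0, 0, 0]},
])

```text
t: 23.08
eef_pos: [0.6027, -0.2008, 0.1992]
ee_rot: [3.14, 0.522, -1.573]
force: [-0.1, 1.1, -2.5]
width: 0.0638
gripper_force: 55.0
```

```bash
python3 - <<'E'
from h import *
plan((0.60,-0.207,0.068),tgt(-90,-30),6,1)
E
```

```text
t 23.07 pos [ 0.6027 -0.2008  0.1992] F [-0.1  1.1 -2.5] w 0.0638 gf 55.0
6 x dp [0.0118 0.0004 0.0184] | 1 x rot [ 0.   -0.1  -0.12] | total [-0.003 -0.006 -0.131] [ 0.  -0.1 -0.1] q [-0.32  0.48  0.17 -0.5  -1.46  0.42]
```

Request:
carry_out([
  {"dp": [0.0118, 0, 0.0184], "rotation": [0, 0, 0]},
  {"dp": [0.0118, 0, 0.0184], "rotation": [0, 0, 0]},
  {"dp": [0.0118, 0, 0.0184], "rotation": [0, 0, 0]},
  {"dp": [0.0118, 0, 0.0184], "rotation": [0, 0, 0]},
  {"dp": [0.0118, 0, 0.0184], "rotation": [0, 0, 0]},
  {"dp": [0.0118, 0, 0.0184], "rotation": [0, 0, 0]},
  {"dp": [0, 0, 0], "rotation": [0, 0, 0]},
])

```text
t: 23.95
eef_pos: [0.6023, -0.2062, 0.0671]
ee_rot: [3.139, 0.524, -1.573]
force: [-0.0, -0.6, -1.8]
width: 0.064
gripper_force: 55.0
```

Request:
carry_out([
  {"dp": [0.001, 0, 0.00175], "rotation": [0, 0, 0]},
  {"dp": [0.001, 0, 0.00175], "rotation": [0, 0, 0]},
  {"dp": [0, 0, 0], "rotation": [0, 0, 0]},
])

```text
t: 24.32
eef_pos: [0.6038, -0.2066, 0.0663]
ee_rot: [-3.138, 0.522, -1.57]
force: [0.3, -0.5, -2.4]
width: 0.0637
gripper_force: 55.0
```

Request:
carry_out([
  {"dp": [0.0008, 0, 0.0013], "rotation": [0, 0, 0]},
  {"dp": [0.0008, 0, 0.0013], "rotation": [0, 0, 0]},
  {"dp": [0, 0, 0], "rotation": [0, 0, 0]},
])

```text
t: 24.7
eef_pos: [0.6037, -0.2066, 0.0638]
ee_rot: [-3.139, 0.523, -1.569]
force: [-0.8, -0.0, 5.3]
width: 0.0638
gripper_force: 55.0
```

Contact; release and retreat.

Request:
carry_out([
  {"dp": [0, 0, 0], "rotation": [0, 0, 0]},
  {"dp": [0, 0, 0], "rotation": [0, 0, 0]},
  {"dp": [0, 0, 0], "rotation": [0, 0, 0]},
  {"dp": [0, 0, 0], "rotation": [0, 0, 0]},
], grip=0.0876)

```text
t: 25.2
eef_pos: [0.6035, -0.2066, 0.0625]
ee_rot: [-3.14, 0.523, -1.571]
force: [-0.0, -0.6, -0.1]
width: 0.0872
gripper_force: 0.0
```

Request:
carry_out([
  {"dp": [0, 0, -0.02], "rotation": [0, 0, 0]},
  {"dp": [0, 0, -0.03], "rotation": [0, 0, 0]},
  {"dp": [0, 0, -0.04], "rotation": [0, 0, 0]},
  {"dp": [0, 0, -0.04], "rotation": [0, 0, 0]},
  {"dp": [0, 0, -0.03], "rotation": [0, 0, 0]},
  {"dp": [0, 0, 0], "rotation": [0, 0, 0]},
])

```text
t: 25.95
eef_pos: [0.6039, -0.2891, 0.2051]
ee_rot: [-3.134, 0.519, -1.569]
force: [-0.4, -0.1, -0.3]
width: 0.0872
gripper_force: 0.0
```

```bash
python3 - <<'E'
from h import *
c='scene'; im,d,k=grab(c)
for n in ['wedge_box','wedge','tray']:
    r=vision.trace(n,c)
    if r: p=cloud(d,k,r[0]['pixels']); print(n,r[0]['score'],np.percentile(p,[2,50,98],axis=0).round(3))
save('g',im[100:300,120:520])
E
```

```text
wedge_box 0.67 [[ 0.571 -0.229 -0.002]
 [ 0.632 -0.202  0.078]
 [ 0.641 -0.178  0.095]]
wedge 0.52 [[0.512 0.176 0.003]
 [0.526 0.2   0.011]
 [0.539 0.229 0.018]]
tray 0.97 [[ 0.48   0.104 -0.001]
 [ 0.558  0.22   0.008]
 [ 0.652  0.322  0.047]]
```

View pics/g.png

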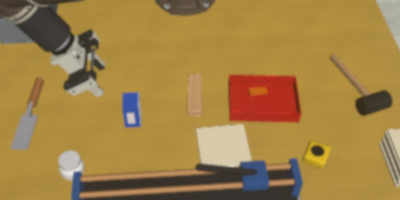

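The box stands on its end at about pixel (131,110), the wedge is in the tray at about (258,91), and the bystanders are in place.

```bash
python3 -c "
from station import arm
print(arm.job_done())"
```

```text
the job is handed in; nothing more can be done
None
```

The wedge is in the tray, the empty box stands let go on its end on the bench well clear of the tray, the tray and bystanders look undisturbed in the last picture, and the job was handed in at about 26 s of the 54 s allowed (no verdict was returned).

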